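# Secure the extruder's clamp pin with its hairpin clip

### The arm

A 6-joint arm with a two-finger parallel gripper is mounted at the origin on the work surface; the furniture and walls round the work are solid. World frame = base frame: x ahead of the robot, y to its left, z up, the work surface at z = 0. Lengths are in m, angles in degrees, forces in N, time in s.
With the tool pointing down it reaches from about 0.35 to 0.8 m from the base axis. Payload 7.3 kg.
Tool frame: the origin (TCP) lies at the very end of the fingers, on their centre line; the grasp point (between the pads) lies 19 mm behind it (ctrl.pinch_z is the distance from the TCP to the grasp point, in m); z points along the fingers, y is the line along which they close (so a half turn about z gives the same grasp; the last joint's range is limited). The gripper opens to 85 mm and grips with 20 to 120 N. Pads are 22 mm wide; open, the fingers measure 114 mm over their backs; the gripper's body (76 mm by 85 mm) begins 54 mm behind the grasp point. The pads swing forward as they close: fully open they stand 13 mm farther back than shut.
Start: joints at [-8.365, 19.595, 87.324, -0, 73.075, -8.365], TCP at [0.525, 0, 0.231] pointing down, gripper open.
Joint ranges: [-145.02, 145.02], [-44.19, 115.74], [2.07, 154.8], [-57.11, 237.11], [16.16, 152.29], [-177.93, 177.93]. Speed limits (degrees/s): [147.25, 147.25, 180, 180, 180, 180].

### API

Orientations are given as a 3x3 rotation matrix whose columns are the frame's x, y, z axes.
In Python, from rig import telemetry, capture, ctrl gives the robot as it stands.
- The arm moves only by the tool arm_command, never from a script. Its argument "deltas" is one flat list of numbers, 7 for each row, row after row: the closure, from 0 (fully open) to 1 (shut), then the shift along the tool's x, y, z in mm, then the turn, a rotation vector about the tool's x, y, z in degrees. In form: [claw, tx, ty, tz, wx, wy, wz, claw, tx, ty, tz, wx, wy, wz, ...]. A call has 1 to 12 rows; each row shifts and turns the commanded pose from where the row before left it, along the tool's axes as they then stand; what a row does not reach is not made up. A row lasts 1/10 s, in which the tool goes at most 50 mm and 8.59 degrees, less where a joint would pass 70% of its speed; a pose out of reach is approached as far as the arm can. A call with a gripper value outside its range is refused whole. The fingers move at their own pace and stop on an object; "squeeze" is the grip in N (left out, the last holds). Time passes only in rows, so rows that do not move let the fingers close. It gives the time, the measured TCP pose, the force, the opening and the grip force at its end, in the units of the state.
- telemetry.state(): the state, without advancing time (a new reading comes with each control period).
- capture(name): name is "scene" or "side" or "wrist"; returns a dict with "pixels" (480x640x3 uint8, red, green, blue), "intrinsics" (3x3 intrinsics, pixels), "k1" (the pictures are not rectified: a ray, as slopes to the right and down, at radius r is drawn at 1 + k1 r^2 times it, then the intrinsics apply), "T" (4x4, takes a point from camera to world coordinates); the wrist camera has in their place "tool_from_camera" (4x4, takes a point from camera to tool coordinates, whose origin is the TCP and whose axes are the flange's). Camera axes: x right, y down, z forward; pixel columns grow to the right and rows downward; lengths in m; the calibration is good to about 2 mm. A picture is of the moment at which its call begins: read the wrist's pose just before it. There is no depth.
- ctrl.hand_in(): hands the job in; it is judged then, once.
The state is a dict: "clock": time; "joint_positions": joint angles; "joint_velocities": joint speeds; "joint_efforts": joint torques, N m; "position": TCP position; "orientation": TCP orientation; "force": force on the tool from outside, world axes, zero at the start; "wrist_torque": the same for the moment, N m; "grip_width": finger opening in m; "finger_force": force on a finger pad.
Only numpy, scipy, OpenCV 4.12 (cv2) and the standard library are available. Lean on these libraries where they do the work, as an engineer would, in place of code of your own. Each camera call takes 0.05 s, during which the arm holds its last target. There are 200 camera calls.

### The job

Take the brass hairpin clip out of the wooden block and secure the extruder's clamp pin with it: push the clip's straight leg straight down through the hole across the free end of the pin, with the sprung leg snapping round the side of the shank, until the clip's red collar sits on the shank, and let go. Do not knock or shift the two glaze jars.

Things in the scene. Friction and masses are not known exactly. Their poses are not given: they have to be found in the camera images.
- clip_coil (a point): Centre of the double coil topping the brass hairpin clip (5 mm wire, 85 mm tall, 60 g, upright in the block): a disc 26 mm across, 11 mm thick, flat faces along the clip's y; grasp it there. Axes: z up along the straight leg, x from the straight to the sprung leg. The straight leg's axis is 10.5 mm to -x, its round tip 74.5 mm below this point.
- clip_seat (a point): Point on the clip's straight leg, 10.5 mm to -x of and 44 mm below the coil's centre, 30.5 mm above the leg's tip (axes as clip_coil); the shank's centre lies here when the clip is home. A red stop collar (13 mm wide, 4 tall) starts 10.8 mm above it. The sprung leg, to +x, bows round the shank here, has a throat 8 mm lower and flares to its tip 18 mm to +x, 30 mm below.
- clip_spring (a joint): How far the sprung leg is bent outwards about the coil (rad, 0 at rest, at most 0.35). It opens to about 0.07 as its throat passes the shank, pressing about 4 N sideways, and springs back to nearly 0 when the clip is home. Pushing the clip over the shank takes about 4 to 8 N; more means that the collar is down on the shank.
- clip_block: Wooden block, fixed, that holds the clip: 80 x 60 mm on a 92 x 72 mm base, 52 mm tall, origin at the centre of its underside. The clip's legs stand loosely in a pocket 27 x 7 mm, 40 mm deep, along the block's x axis; lift the clip straight up by 50 mm or more to free it. The coil's centre stands about 35 mm above the block's top.
- pin_hole (a point): Centre of the cross hole near the free end of the steel clamp pin, 85 mm above the table. The pin is fixed and horizontal, 20 mm in diameter, along this frame's y. The hole, 7 mm wide, runs vertically (z) through the shank; its mouth is 10 mm above this point. The pin's free end is 18 mm to -y. The clip may go in with its sprung leg to +x or to -x of the pin.
- jar_white: White lidded glaze jar, 53 mm across, 62 mm tall, loose; origin at the centre of its underside. Leave it where it is.
- jar_amber: Amber glaze jar with a black lid, 53 mm across, 62 mm tall, loose; origin at the centre of its underside. Leave it where it is.
- extruder_cradle: The fixed cradle with the pin; origin on the table below the hole, axes as pin_hole. From 32 mm to +y stand its blue ears (tops 100 mm above the table). Centred 66 mm to +x, along y, lies the aluminium extruder barrel (68 mm over its end caps, top 86 mm above the table). Nothing is taller than 100 mm; a grey base plate, 10 mm thick, lies below.
Things that resemble listed ones, but are neither listed nor needed, are in the scene too. Leave any purple look-alike of the part that bears clip_coil alone.

How it is judged (in metres and radians):
At the end, for the whole second after the job is handed in: The clip is home on the pin and released: its seat point within 5 mm of the hole's centre, coil on top and within 0.3 rad of upright (it may lean by its play in the hole), its plane square to the pin within 0.35 rad, the sprung leg closed round the shank (bent under 0.05 rad) (distance between clip_seat and pin_hole below 0.005 m and angle between the y axis of clip_seat and the y axis of pin_hole, either way round below 0.35 rad and angle between clip_seat's own z axis and vertical below 0.3 rad and value of joint clip_spring below 0.05 rad); the robot touches nothing.
It fails at once if the white jar is shifted by more than 3 cm or tipped (distance of jar_white from where it was at the start of the episode above 0.03 m or angle between jar_white's own z axis and vertical above 0.4 rad).
It fails at once if the amber jar is shifted by more than 3 cm or tipped (distance of jar_amber from where it was at the start of the episode above 0.03 m or angle between jar_amber's own z axis and vertical above 0.4 rad).
It also fails if it takes over 42 s, if anything falls off the work surface, if the arm or the gripper's body presses on something with over 40 N, if the wrist force passes 120 N, or if a joint passes its speed limit or range.

## Working session

There is one attempt and no reset: what is moved stays moved. The work goes in short steps, Python scripts to look and compute and a tool call to move; the robot and the scene stay as the last step left them, time stands still between calls to the robot, and variables do not carry over. Pictures are saved under pics/ and viewed, at most 13 in all, crops included, and the job is handed in when it is done.

Besides the shell and the picture viewer there is one more tool, called after "Request:" by a JSON object that holds its "method" and its "body", one argument or row to a line. arm_command: Moves the arm, as the interface text tells. Its arguments: {"type":"object","properties":{"deltas":{"type":"array"},"squeeze":{"type":"number"}},"required":["deltas"]}

```bash
ls; mkdir -p pics; cat > h.py <<'E'
import numpy as np, cv2, json
from rig import telemetry, capture, ctrl
def save(n,f):
    s=telemetry.state(); c=capture(n)
    if 'T' not in c:
        T=np.eye(4);T[:3,:3]=np.array(s['orientation']);T[:3,3]=s['position'];c['T']=T@np.array(c['tool_from_camera'])
    cv2.imwrite(f'pics/{f}.png',c['pixels'][:,:,::-1])
    np.savez(f'pics/{f}.npz',K=c['intrinsics'],k1=c['k1'],T=c['T'])
    return c
def ray(f,u,v):
    d=np.load(f'pics/{f}.npz');K=d['K'];k1=float(d['k1']);T=d['T']
    x=np.array([(u-K[0,2])/K[0,0],(v-K[1,2])/K[1,1]]);y=x.copy()
    for _ in range(30): y=x/(1+k1*(y@y))
    r=T[:3,:3]@np.r_[y,1];return T[:3,3],r/np.linalg.norm(r)
def proj(f,p):
    d=np.load(f'pics/{f}.npz');K=d['K'];k1=float(d['k1']);T=d['T']
    q=T[:3,:3].T@(np.array(p)-T[:3,3]);y=q[:2]/q[2];y=y*(1+k1*(y@y));return K[:2,:2]@y+K[:2,2]
def atz(f,u,v,z):
    o,r=ray(f,u,v);return o+r*(z-o[2])/r[2]
def tri(*obs):
    A=np.zeros((3,3));b=np.zeros(3)
    for f,u,v in obs:
        o,r=ray(f,u,v);P=np.eye(3)-np.outer(r,r);A+=P;b+=P@o
    p=np.linalg.solve(A,b)
    return p,[np.linalg.norm(np.cross(p-ray(*o)[0],ray(*o)[1])) for o in obs]
E
python3 - <<'E'
from h import *
for n in ['scene','side','wrist']:
    c=save(n,n+'0')
    print(n,c['T'],c['intrinsics'],c['k1'])
s=telemetry.state();print(s)
E
```

```text
pics
scene [[ 0.44374203 -0.48715081  0.75218156 -0.35823136]
 [-0.89610408 -0.23229559  0.37820132 -0.36281145]
 [-0.00951262 -0.84185679 -0.53961714  0.68627285]
 [ 0.          0.          0.          1.        ]] [[606.2246144    0.         320.46261754]
 [  0.         606.2246144  236.5528964 ]
 [  0.           0.           1.        ]] 0.05190349930908779
side [[-0.97229989 -0.10118846  0.21069842  0.26399825]
 [-0.23363077  0.44789249 -0.86302316  0.97523457]
 [-0.00704226 -0.88834296 -0.45912656  0.5639338 ]
 [ 0.          0.          0.          1.        ]] [[520.15501939   0.         313.03167675]
 [  0.         520.15501939 231.22403798]
 [  0.           0.           1.        ]] -0.02665637248235602
wrist [[ 9.99999469e-01  1.02743703e-03  7.82858183e-05  5.24674265e-01]
 [ 1.01011042e-03 -9.62452495e-01 -2.71448290e-01  6.92869615e-02]
 [-2.03549644e-04  2.71448225e-01 -9.62453022e-01  3.72554040e-01]
 [ 0.00000000e+00  0.00000000e+00  0.00000000e+00  1.00000000e+00]] [[357.07159758   0.         323.06958604]
 [  0.         357.07159758 238.6344125 ]
 [  0.           0. 
[... 189 characters left out ...]
8e+00]), 'joint_velocities': array([-0.04475025, -0.03731177, -0.16647465,  0.03698709,  0.01273921,
        0.00343037]), 'joint_efforts': array([ 1.24654900e-03, -4.33907533e+01, -2.46148127e+01, -9.02174702e-05,
        5.71925848e-03,  3.60333468e-05]), 'position': array([5.24703656e-01, 4.29359662e-05, 2.30769908e-01]), 'orientation': array([[ 2.06919434e-05,  9.99999309e-01, -1.17521933e-03],
       [ 9.99999988e-01, -2.05084834e-05,  1.56118849e-04],
       [ 1.56094639e-04, -1.17522255e-03, -9.99999297e-01]]), 'force': array([-0.20453244,  1.05590176,  0.25131239]), 'wrist_torque': array([-0.0576655 ,  0.02517429, -0.01519216]), 'finger_force': 0.0, 'grip_width': 0.08562524370517532}
```

View pics/scene0.png

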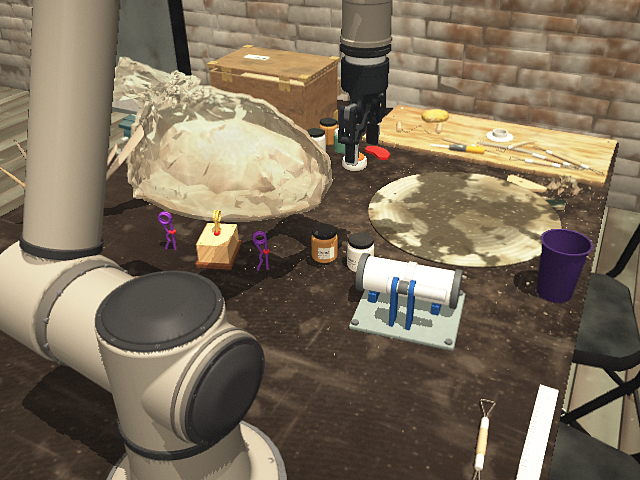

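View pics/side0.png

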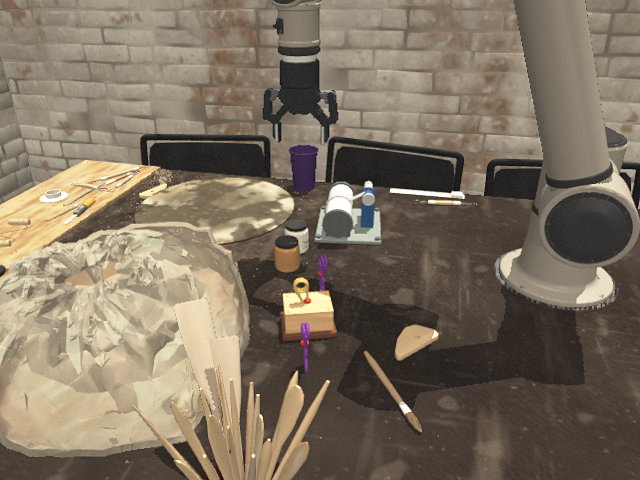

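Scene view: the brass clip's coil is at about (217,215) on the wooden block, with purple look-alikes at (167,228) and (262,248). Side view: brass at (301,287), purples at (322,268) and (306,345). I choose the brass one in the block. The pin is at about (368,198) in the side view. Next, a close crop.

```bash
python3 - <<'E'
from h import *
def crop(f,x,y,w,h,s):
    return cv2.resize(cv2.imread(f'pics/{f}.png')[y:y+h,x:x+w],None,fx=s,fy=s,interpolation=cv2.INTER_CUBIC)
a=crop('scene0',180,200,80,75,5); b=crop('side0',270,265,80,75,5)
c=crop('scene0',350,225,80,75,5)[:225*1]; 
c=crop('scene0',350,265,100,56,4); d=crop('side0',310,165,100,56,4)
cv2.imwrite('pics/c1.png',np.vstack([np.hstack([a,b]),np.hstack([c,d])]))
E
```

```text
(no output)
```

View pics/c1.png

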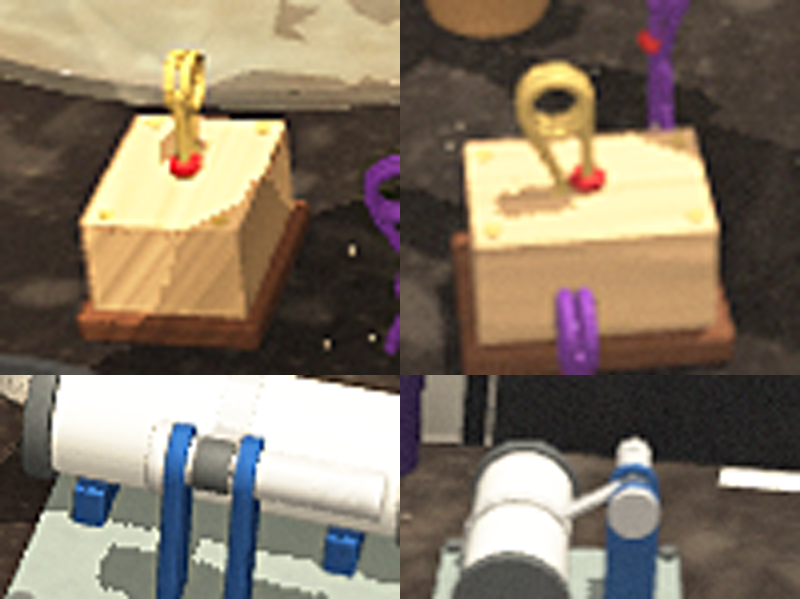

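View pics/wrist0.png

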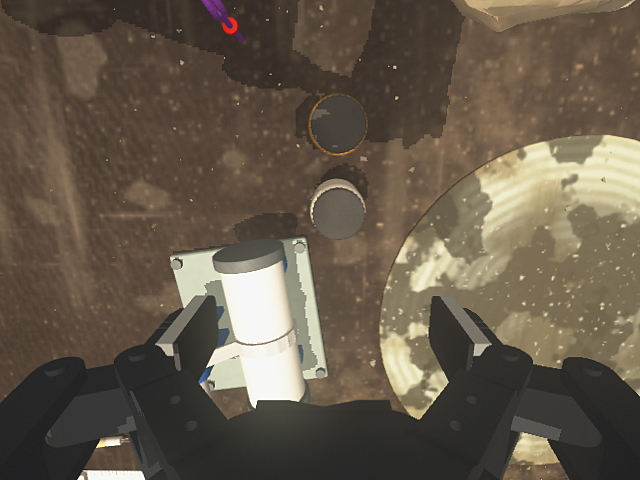

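The crops show the brass clip with its red collar at scene (216.8,233) and side (307.4,301). Its coil is at scene (217,216) and side (301,285). The pin's free part runs from the right ear to about scene (446,293). The wrist view shows amber at (338,124), white at (338,212) and the cradle at (260,310).

```bash
python3 - <<'E'
from h import *
print('coil',tri(('scene0',216.7,215.8),('side0',301,284.8)))
print('collar',tri(('scene0',216.8,233),('side0',307.3,300.8)))
# block top corners in side (z=.052) crop b
for u,v in [(466,142),(695,128),(718,230),(472,247)]: print('blk',atz('side0',270+(u-400)/5,265+v/5,.052))
for u,v in [(177,263),(299,246),(320,373)]: print('bolt',atz('wrist0',u,v,.012))
for u,v in [(338,124),(338,212)]: print('jar',atz('wrist0',u,v,.062))
# pin end centre: scene
for u,v in [(260,480),(385,490)]: print('pin',atz('scene0',350+u/4,265+(v-375)/4,.085))
print('pinhead',atz('side0',310+(635-400)/4,165+(510-375)/4,.085))
E
```

```text
coil (array([0.45719146, 0.2718622 , 0.08691083]), [np.float64(0.00015911397801181558), np.float64(0.00015911397801187435)])
collar (array([0.44744032, 0.26886779, 0.05398562]), [np.float64(1.9767685657786325e-05), np.float64(1.9767685657653452e-05)])
blk [0.49450872 0.25389522 0.052     ]
blk [0.41853496 0.22753267 0.052     ]
blk [0.39865035 0.28474449 0.052     ]
blk [0.4753374  0.31201275 0.052     ]
bolt [ 0.36806098 -0.05972357  0.012     ]
bolt [ 0.4993093 -0.0405068  0.012    ]
bolt [ 0.52125833 -0.19664542  0.012     ]
jar [0.53698866 0.08054437 0.062     ]
jar [0.53788998 0.00620736 0.062     ]
pin [ 0.39942657 -0.15056839  0.085     ]
pin [ 0.41482882 -0.19728283  0.085     ]
pinhead [ 0.39761737 -0.10963624  0.085     ]
```

```bash
cat >> h.py <<'E'
from scipy.spatial.transform import Rotation as Ro
def go(p,yaw):
    "tool-frame shift (mm) now, and wz turn after; yaw = world angle of tool x minus 90"
    s=telemetry.state();R=np.array(s['orientation']);a=np.radians(yaw)
    Rt=np.c_[[-np.sin(a),np.cos(a),0],[np.cos(a),np.sin(a),0],[0,0,-1]]
    print('shift',(R.T@(np.array(p)-s['position'])*1e3).round(2),'turn',np.degrees(Ro.from_matrix(R.T@Rt).as_rotvec()).round(2),'t',s['clock'],'q',s['joint_positions'].round(0),'w',s['grip_width'],'F',s['force'].round(1),s['finger_force'])
E
python3 - <<'E'
from h import *
print(tri(('scene0',261,239),('side0',323,261)),tri(('scene0',165.5,218),('side0',306,328)))
go([.457,.272,.231],108)
E
```

```text
(array([0.44313815, 0.16427083, 0.07214726]), [np.float64(0.0004658462848326625), np.float64(0.00046584628483271347)]) (array([0.42332287, 0.3695414 , 0.07605287]), [np.float64(0.000899114281234427), np.float64(0.0008991142812343759)])
shift [ 2.7196e+02 -6.7710e+01 -1.1000e-01] turn [-4.00e-02 -7.00e-02 -1.08e+02] t 0.15 q [-8. 20. 87. -0. 73. -8.] w 0.08562524370517532 F [-0.2  1.1  0.3] 0.0
```

Request:
{"method": "arm_command", "body": {
  "deltas": [0,34,-8.5,0,0,0,0,0,34,-8.5,0,0,0,0,0,34,-8.5,0,0,0,0,0,34,-8.5,0,0,0,0,0,34,-8.5,0,0,0,0,0,34,-8.5,0,0,0,0,0,34,-8.5,0,0,0,0,0,34,-8.5,0,0,0,0]
}}

```text
clock: 0.95
position: [0.4563, 0.2733, 0.2311]
orientation: [[0.0, 1.0, -0.0], [1.0, -0.0, -0.0], [-0.0, -0.0, -1.0]]
force: [-0.5, 0.6, -0.1]
grip_width: 0.0852
finger_force: 0.0
```

Request:
{"method": "arm_command", "body": {
  "deltas": [0.6,0,0,0,0,0,-7.7,0.6,0,0,0,0,0,-7.7,0.6,0,0,0,0,0,-7.7,0.6,0,0,0,0,0,-7.7,0.6,0,0,0,0,0,-7.7,0.6,0,0,0,0,0,-7.7,0.6,0,0,0,0,0,-7.7,0.6,0,0,0,0,0,-7.7,0.6,0,0,0,0,0,-7.7,0.6,0,0,0,0,0,-7.7,0.6,0,0,0,0,0,-7.7,0.6,0,0,0,0,0,-7.7]
}}

```text
clock: 2.15
position: [0.4569, 0.2719, 0.231]
orientation: [[-0.999, -0.047, -0.001], [-0.047, 0.999, -0.0], [0.001, -0.0, -1.0]]
force: [1.1, -0.8, -0.5]
grip_width: 0.0344
finger_force: 0.0
```

Request:
{"method": "arm_command", "body": {
  "deltas": [0.6,0,0,0,0,0,-7.8,0.6,0,0,0,0,0,-7.8,0.6,0,0,0,0,0,0,0.6,0,0,0,0,0,0]
}}

```text
clock: 2.55
position: [0.4569, 0.272, 0.2311]
orientation: [[-0.952, -0.306, -0.0], [-0.306, 0.952, -0.0], [0.0, -0.0, -1.0]]
force: [0.5, -0.1, 0.1]
grip_width: 0.0343
finger_force: 0.0
```

```bash
python3 - <<'E'
from h import *
go([.457,.272,.2],108)
save('wrist','wrist1')
E
```

```text
shift [-9.000e-02  1.000e-02  3.112e+01] turn [-0.01 -0.02 -0.21] t 2.55 q [ 23.  20.  86.  -0.  73. -85.] w 0.03429584638939463 F [ 0.5 -0.1  0.1] 0.0
```

View pics/wrist1.png

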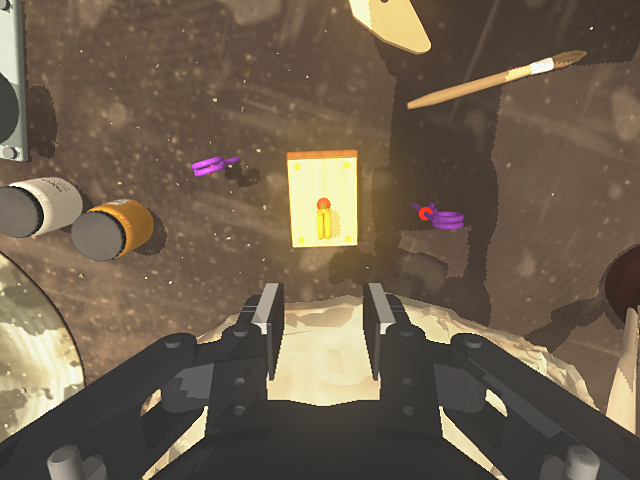

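The wrist view shows the brass coil at (324,218) and collar at (323,203), aligned with the fingers. The purple clips at (210,165) and (435,215) are clear. The paper bag's edge is at about (325,300), so I'll check its clearance.

```bash
python3 - <<'E'
from h import *
for z in (0,.05,.1,.15): print(z,atz('wrist1',324,300,z)[:2],atz('side0',247,310,z)[:2],atz('side0',240,262,z)[:2],atz('scene0',262,219,z)[:2], atz('scene0',330,190,z)[:2])
print(tri(('scene0',216.7,215.8),('side0',301,284.8),('wrist1',324,222)), proj('wrist1',[.457,.272,.087]))
for u,v in [(288,160),(356,158),(357,245),(293,247)]: print(atz('wrist1',u,v,.052))
E
```

```text
0 [0.56085219 0.30694411] [0.56732925 0.24721011] [0.6408595  0.08783033] [0.6071352 0.2660319] [0.7922842  0.18884804]
0.05 [0.53810497 0.29947643] [0.54043505 0.31175887] [0.60744589 0.16651015] [0.53680119 0.22021606] [0.70846072 0.14865561]
0.1 [0.51535776 0.29200875] [0.51354085 0.37630762] [0.57403229 0.24518997] [0.46646717 0.17440022] [0.62463724 0.10846318]
0.15 [0.49261054 0.28454107] [0.48664664 0.44085637] [0.54061868 0.3238698 ] [0.39613315 0.12858438] [0.54081376 0.06827075]
(array([0.45616065, 0.27206503, 0.08705498]), [np.float64(0.0009579436332847371), np.float64(0.0008447039422216574), np.float64(0.0015782501554431636)]) [322.61231042 224.54468049]
[0.41879404 0.22765579 0.052     ]
[0.39882058 0.2840594  0.052     ]
[0.47395468 0.31133257 0.052     ]
[0.49426977 0.25467308 0.052     ]
```

Request:
{"method": "arm_command", "body": {
  "deltas": [0.6,0,0,25,0,0,-1.7,0.6,0,0,25,0,0,0,0.6,0,0,25,0,0,0,0.6,0,0,25,0,0,0,0.6,0,0,25,0,0,0,0.6,0,0,18,0,0,0,0.6,0,0,12,0,0,0,0.6,0,0,8,0,0,0,0.6,0,0,0,0,0,0,0.6,0,0,0,0,0,0]
}}

```text
clock: 3.6
position: [0.4575, 0.2722, 0.0689]
orientation: [[-0.942, -0.337, 0.001], [-0.337, 0.942, 0.0], [-0.001, 0.0, -1.0]]
force: [0.2, 0.5, 0.4]
grip_width: 0.0339
finger_force: 0.0
```

Request:
{"method": "arm_command", "body": {
  "deltas": [1,0,0,0,0,0,0,1,0,0,0,0,0,0,1,0,0,0,0,0,0,1,0,0,0,0,0,0,1,0,0,0,0,0,0,1,0,0,0,0,0,0,1,0,0,0,0,0,0,1,0,0,0,0,0,0],
  "squeeze": 50
}}

```text
clock: 4.4
position: [0.4575, 0.2722, 0.0689]
orientation: [[-0.941, -0.337, 0.001], [-0.337, 0.941, 0.001], [-0.002, -0.0, -1.0]]
force: [-0.7, -0.8, 5.1]
grip_width: 0.01
finger_force: 51.7
```

```bash
python3 - <<'E'
from h import *
go([.4565,.272,.068],109.5)
E
```

```text
shift [1.03 0.15 0.92] turn [0.   0.09 0.2 ] t 4.4 q [ 23.  31.  98.  -0.  51. -87.] w 0.01003949249436932 F [-0.7 -0.8  5.1] 51.718525886535645
```

Request:
{"method": "arm_command", "body": {
  "deltas": [1,0,0,-6,0,0,0,1,0,0,-10,0,0,0,1,0,0,-15,0,0,0,1,0,0,-20,0,0,0,1,0,0,-25,0,0,0,1,0,0,-25,0,0,0,1,0,0,-20,0,0,0,1,0,0,-9,0,0,0,1,0,0,0,0,0,0]
}}

```text
clock: 5.3
position: [0.4574, 0.2722, 0.1996]
orientation: [[-0.941, -0.337, 0.002], [-0.337, 0.941, 0.001], [-0.003, 0.0, -1.0]]
force: [-0.4, -0.2, -1.7]
grip_width: 0.0103
finger_force: 50.8
```

```bash
python3 - <<'E'
from h import *
go([.405,-.180,.199],98)
save('wrist','wrist2')
E
```

```text
shift [ 2.0182e+02 -4.0809e+02  4.0000e-02] turn [ 0.02  0.14 11.7 ] t 5.3 q [ 23.  22.  89.  -0.  69. -87.] w 0.010250324327951236 F [-0.4 -0.2 -1.7] 50.80722749233246
```

View pics/wrist2.png

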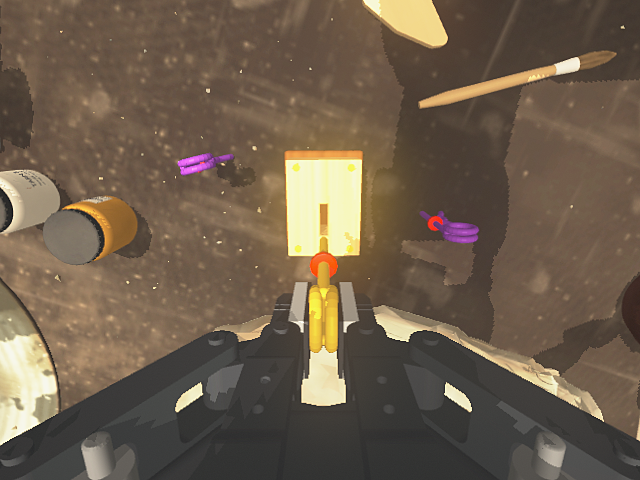

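The clip is lifted clear and held square: collar at (323,265), coil between the pads, empty slot visible in the block. Moving to the pin.

Request:
{"method": "arm_command", "body": {
  "deltas": [1,6,-13,0,0,0,0,1,12,-25,0,0,0,0,1,15,-34,0,0,0,0,1,15,-34,0,0,0,0,1,15,-34,0,0,0,0,1,15,-34,0,0,0,0,1,15,-34,0,0,0,0,1,15,-34,0,0,0,0,1,15,-34,0,0,0,0,1,15,-34,0,0,0,0,1,15,-34,0,0,0,0,1,15,-34,0,0,0,0]
}}

```text
clock: 6.55
position: [0.4246, -0.1422, 0.1972]
orientation: [[-0.942, -0.337, -0.002], [-0.337, 0.942, 0.001], [0.002, 0.002, -1.0]]
force: [1.3, 0.8, -1.0]
grip_width: 0.0099
finger_force: 50.8
```

Request:
{"method": "arm_command", "body": {
  "deltas": [1,12,-22,0,0,0,0,1,8,-13,0,0,0,0,1,0,0,0,0,0,4,1,0,0,0,0,0,4,1,0,0,0,0,0,3.5,1,0,0,0,0,0,0,1,0,0,0,0,0,0]
}}

```text
clock: 7.25
position: [0.4184, -0.1802, 0.1976]
orientation: [[-0.99, -0.144, -0.001], [-0.144, 0.99, 0.001], [0.001, 0.001, -1.0]]
force: [0.1, -0.2, -0.2]
grip_width: 0.0102
finger_force: 50.8
```

```bash
python3 - <<'E'
from h import *
go([.42,-.180,.199],98)
save('wrist','wrist3');save('scene','scene3');save('side','side3')
E
```

```text
shift [-1.58  0.   -1.41] turn [ 0.06 -0.07  0.28] t 7.25 q [ -33.   14.  101.   -0.   65. -131.] w 0.010160386345055446 F [ 0.1 -0.2 -0.2] 50.79603374004364
```

View pics/wrist3.png

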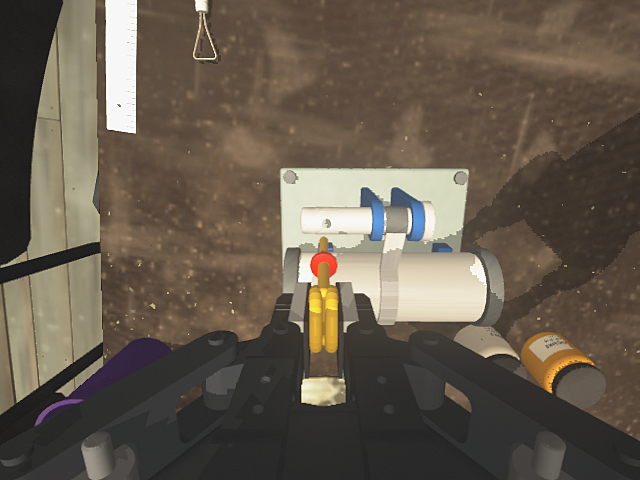

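The hole's mouth is at about (326,223) on the white pin and the leg tip is at about (323,239). The plate edges look nearly parallel to the image. I'll enlarge this, with the scene and side views.

```bash
python3 - <<'E'
from h import *
def crop(f,x,y,w,h,s):
    return cv2.resize(cv2.imread(f'pics/{f}.png')[y:y+h,x:x+w],None,fx=s,fy=s,interpolation=cv2.INTER_CUBIC)
a=crop('wrist3',270,200,100,75,8)[:400]
s=telemetry.state();p=s['position'];R=s['orientation']
coil=p+R@[0,0,-.019]; ex=-R[:,0]
tip=coil+ex*-.0105+R[:,2]*.0745
for f in('wrist3','scene3','side3'): print(f,proj(f,tip),proj(f,coil),coil,tip)
u,v=proj('scene3',coil).astype(int);b=crop('scene3',u-33,v-10,80,40,5)
u2,v2=proj('side3',coil).astype(int);c=crop('side3',u2-40,v2-10,80,40,5)
print(u-33,v-10,u2-40,v2-10)
cv2.imwrite('pics/c2.png',np.vstack([a[:400],np.hstack([b,c])]))
E
```

```text
wrist3 [322.25484045 244.02469432] [321.97063205 326.00965562] [ 0.41896441 -0.18018019  0.21705175] [ 0.40854065 -0.18166913  0.14255592]
scene3 [438.96123139 263.81204482] [444.86319586 219.12098438] [ 0.41896441 -0.18018019  0.21705175] [ 0.40854065 -0.18166913  0.14255592]
side3 [369.46444309 163.84241691] [366.20779244 132.90535534] [ 0.41896441 -0.18018019  0.21705175] [ 0.40854065 -0.18166913  0.14255592]
411 209 326 122
```

View pics/c2.png

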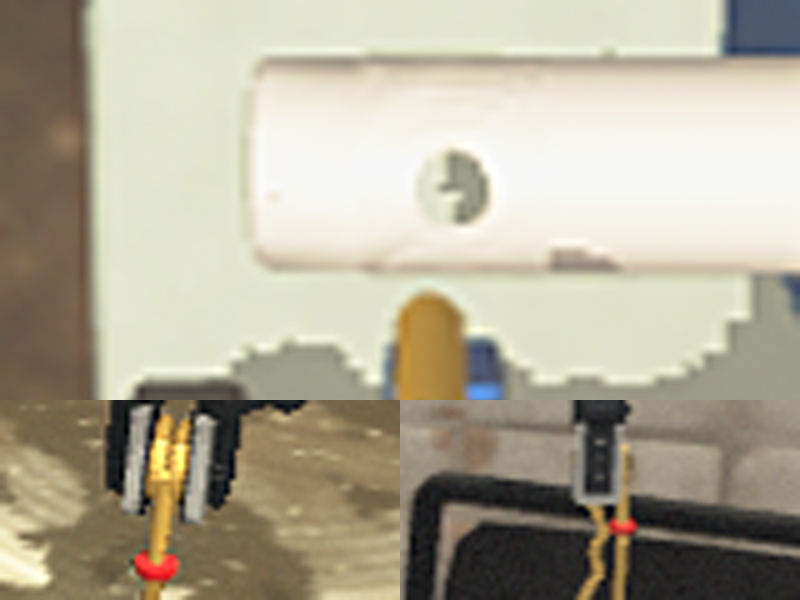

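```bash
python3 - <<'E'
from h import *
s=telemetry.state();p=s['position'];R=s['orientation'];ex=-R[:,0]
coil=p+R@[0,0,-.019]
col=coil-ex*.0105+R[:,2]*.0312; sp=coil-ex*.0105+R[:,2]*.072
print('collar pred',col,'tri',tri(('wrist3',323.2,265),('scene3',442.3,242.3),('side3',370.3,147.3)))
print('px pred',[proj(f,col) for f in('wrist3','scene3','side3')],'sphere',proj('wrist3',sp))
h=atz('wrist3',326.2,222.8,.095);t=atz('wrist3',323.3,240,sp[2])
print('hole',h,'tip',t,'pred',sp,'d tool', R.T@(h-t)*1e3,'d pred',R.T@(h-sp)*1e3)
for x in (255,800):
  print([atz('wrist3',270+x/8,200+y/8,.085) for y in(59,270)])
E
```

```text
collar pred [ 0.40855955 -0.18167982  0.18585592] tri (array([ 0.40772922, -0.18220848,  0.18276853]), [np.float64(0.0012595996893738242), np.float64(0.0008912003116299226), np.float64(0.0006476781362877327)])
px pred [array([322.12689428, 271.07337817]), array([441.72230616, 240.30972407]), array([370.2423351 , 146.12371714])] sphere [322.24887703 245.2847829 ]
hole [ 0.40680665 -0.17917022  0.095     ] tip [ 0.40536038 -0.18153185  0.14505592] pred [ 0.40854175 -0.18166974  0.14505592] d tool [-1.79016987  2.1141735  50.05586826] d pred [ 1.33845257  2.70734135 50.05729093]
[array([ 0.40034217, -0.19781522,  0.085     ]), array([ 0.4199176 , -0.19526811,  0.085     ])]
[array([ 0.39320835, -0.14907005,  0.085     ]), array([ 0.41264452, -0.14551341,  0.085     ])]
```

The clip sits about 3 mm lower in the grip than nominal, and the tip is about 2.4 mm short of the hole along tool y. I'll descend partway and look again.

Request:
{"method": "arm_command", "body": {
  "deltas": [1,-0.5,1.2,10,0,0,0,1,-0.5,1.2,12,0,0,0,1,0,0,10,0,0,0,1,0,0,5,0,0,0,1,0,0,0,0,0,0,1,0,0,0,0,0,0]
}}

```text
clock: 8.0
position: [0.42, -0.1778, 0.1614]
orientation: [[-0.99, -0.143, 0.0], [-0.143, 0.99, -0.0], [-0.0, -0.0, -1.0]]
force: [-0.0, 0.1, -1.3]
grip_width: 0.0098
finger_force: 50.8
```

```bash
python3 - <<'E'
from h import *
def crop(f,x,y,w,h,s):
    return cv2.resize(cv2.imread(f'pics/{f}.png')[y:y+h,x:x+w],None,fx=s,fy=s,interpolation=cv2.INTER_CUBIC)
go([.42,-.180,.16],98.3)
for n in('wrist','scene','side'):save(n,n+'4')
a=crop('wrist4',270,195,100,45,8)
b=crop('scene4',405,225,66,40,6)
c=crop('side4',335,145,66,40,6)
cv2.imwrite('pics/c3.png',np.vstack([a[:,4:796],np.hstack([b,c])]))
E
```

```text
shift [ 0.37 -2.21  1.38] turn [-0.01  0.01 -0.09] t 8.0 q [ -33.   17.  104.    0.   59. -131.] w 0.009800654698593012 F [-0.   0.1 -1.3] 50.78878462314606
```

View pics/c3.png

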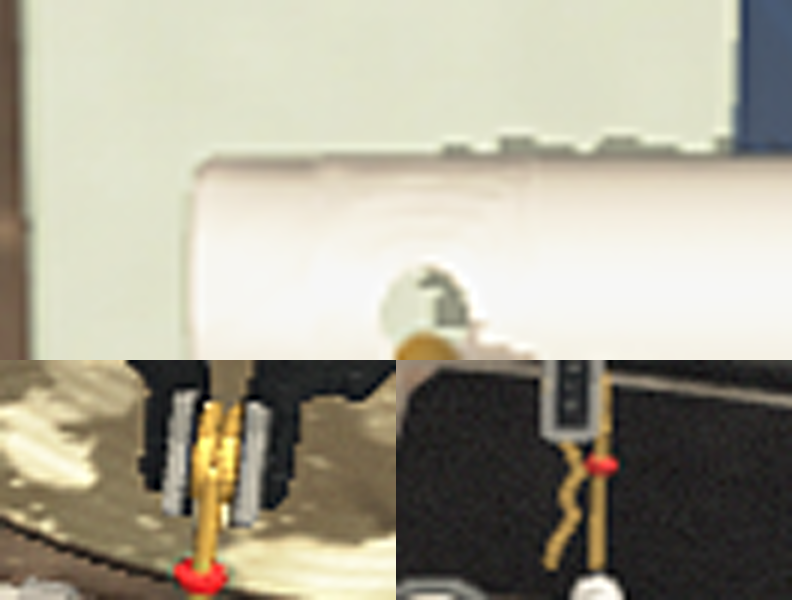

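The hole centre is at about (323.2,232.7), and the tip sphere centre is at about (323.4,240.3), just above the mouth.

```bash
python3 - <<'E'
from h import *
s=telemetry.state();R=s['orientation']
h=atz('wrist4',323.2,232.7,.095)
for z in(.1034,.1054,.1084):
  t=atz('wrist4',323.4,240.3,z); print(h,t,R.T@(h-t)*1e3)
print(tri(('scene4',405+201/6-.4,225+(577-360)/6-.4),('side4',335+(602-396)/6-.4,145+(466-360)/6-.4)), s['position'])
print('proj hole', proj('scene4',h),proj('side4',h))
E
```

```text
[ 0.40646787 -0.17922956  0.095     ] [ 0.40877167 -0.17878034  0.1034    ] [ 2.35151702 -0.11047552  8.39806134]
[ 0.40646787 -0.17922956  0.095     ] [ 0.40819959 -0.17886547  0.1054    ] [ 1.77486414 -0.10644914 10.39855466]
[ 0.40646787 -0.17922956  0.095     ] [ 0.40734147 -0.17899316  0.1084    ] [ 0.90988481 -0.10040957 13.39929465]
(array([ 0.40964462, -0.17956331,  0.1470456 ]), [np.float64(7.962190694552172e-05), np.float64(7.96219069454817e-05)]) [ 0.42016766 -0.17786963  0.1617274 ]
proj hole [434.22508822 288.62712241] [369.34532574 183.10823345]
```

Request:
{"method": "arm_command", "body": {
  "deltas": [1,1.6,0,3,0,0,0,1,0,0,3,0,0,0,1,0,0,0,0,0,0,1,0,0,0,0,0,0]
}}

```text
clock: 8.55
position: [0.4183, -0.1779, 0.1552]
orientation: [[-0.99, -0.143, -0.0], [-0.143, 0.99, 0.0], [0.0, 0.0, -1.0]]
force: [0.2, -0.2, -1.3]
grip_width: 0.0102
finger_force: 50.8
```

```bash
python3 - <<'E'
from h import *
def crop(f,x,y,w,h,s):
    return cv2.resize(cv2.imread(f'pics/{f}.png')[y:y+h,x:x+w],None,fx=s,fy=s,interpolation=cv2.INTER_CUBIC)
go([.42,-.180,.16],98.3)
for n in('wrist','scene','side'):save(n,n+'5')
a=crop('wrist5',295,215,50,40,12)
b=crop('scene5',405,245,40,40,9)[:,:200]
cv2.imwrite('pics/c4.png',a)
E
```

```text
shift [-1.42 -2.37 -4.79] turn [ 0.01 -0.   -0.1 ] t 8.55 q [ -33.   17.  104.    0.   58. -131.] w 0.010197271575208491 F [ 0.2 -0.2 -1.3] 50.786951780319214
```

View pics/c4.png

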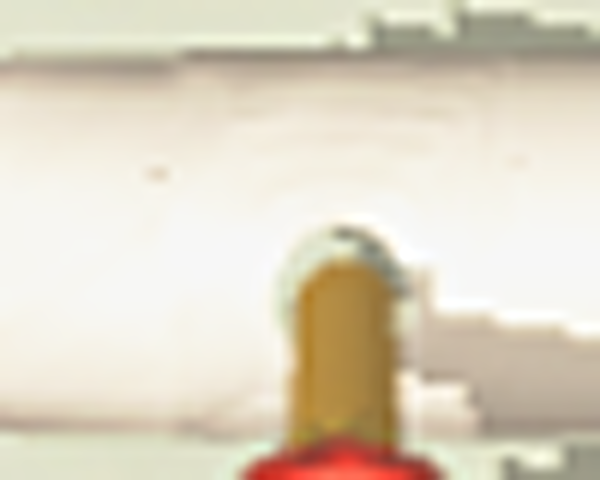

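The tip is over the hole: hole centre about (323.4,238.6), tip sphere centre about (323.4,240.5), centred in u.

```bash
python3 - <<'E'
from h import *
s=telemetry.state();R=s['orientation']
h=atz('wrist5',323.4,238.6,.095)
for z in(.0985,.0995,.1005):
  t=atz('wrist5',323.4,240.5,z); print(h,t,R.T@(h-t)*1e3)
# expected v separation with tip exactly centred
c=h+[0,0,.0045];print(proj('wrist5',c),proj('wrist5',h))
E
```

```text
[ 0.40656615 -0.17891429  0.095     ] [ 0.40671553 -0.17889691  0.0985    ] [0.15091853 0.00456295 3.49997404]
[ 0.40656615 -0.17891429  0.095     ] [ 0.40642921 -0.17893975  0.0995    ] [-0.1384136   0.00623257  4.50002264]
[ 0.40656615 -0.17891429  0.095     ] [ 0.40614289 -0.17898259  0.1005    ] [-0.42774574  0.0079022   5.50007124]
[323.40954919 240.7320421 ] [323.4 238.6]
```

Request:
{"method": "arm_command", "body": {
  "deltas": [1,0,0,2,0,0,0,1,0,0,2,0,0,0,1,0,0,2,0,0,0,1,0,0,2,0,0,0,1,0,0,2,0,0,0,1,0,0,0,0,0,0]
}}

```text
clock: 9.3
position: [0.4182, -0.1778, 0.145]
orientation: [[-0.99, -0.143, -0.0], [-0.143, 0.99, 0.0], [0.0, 0.0, -1.0]]
force: [0.5, -0.7, -1.8]
grip_width: 0.01
finger_force: 50.8
```

Request:
{"method": "arm_command", "body": {
  "deltas": [1,0,0,2,0,0,0,1,0,0,2,0,0,0,1,0,0,2,0,0,0,1,0,0,2,0,0,0,1,0,0,2,0,0,0,1,0,0,0,0,0,0]
}}

```text
clock: 9.9
position: [0.4182, -0.1778, 0.135]
orientation: [[-0.99, -0.143, -0.0], [-0.143, 0.99, 0.0], [0.0, 0.0, -1.0]]
force: [-0.6, -0.5, -1.0]
grip_width: 0.0102
finger_force: 50.8
```

Request:
{"method": "arm_command", "body": {
  "deltas": [1,0,0,2,0,0,0,1,0,0,2,0,0,0,1,0,0,2,0,0,0,1,0,0,2,0,0,0,1,0,0,2,0,0,0,1,0,0,0,0,0,0]
}}

```text
clock: 10.5
position: [0.4192, -0.1783, 0.1256]
orientation: [[-0.99, -0.143, 0.002], [-0.143, 0.99, -0.001], [-0.002, -0.001, -1.0]]
force: [3.0, -0.8, 0.5]
grip_width: 0.0101
finger_force: 51.1
```

Request:
{"method": "arm_command", "body": {
  "deltas": [1,0,0,2,0,0,0,1,0,0,2,0,0,0,1,0,0,2,0,0,0,1,0,0,0,0,0,0]
}}

```text
clock: 10.9
position: [0.4178, -0.1775, 0.1185]
orientation: [[-0.99, -0.143, -0.001], [-0.143, 0.99, 0.001], [0.001, 0.001, -1.0]]
force: [4.0, 0.6, -3.2]
grip_width: 0.0102
finger_force: 50.5
```

Request:
{"method": "arm_command", "body": {
  "deltas": [1,0,0,2,0,0,0,1,0,0,2,0,0,0,1,0,0,0,0,0,0]
}}

```text
clock: 11.2
position: [0.4179, -0.1778, 0.1148]
orientation: [[-0.99, -0.143, -0.001], [-0.143, 0.99, 0.0], [0.001, 0.0, -1.0]]
force: [3.0, -0.4, -5.0]
grip_width: 0.0108
finger_force: 50.3
```

Request:
{"method": "arm_command", "body": {
  "deltas": [1,0,0,1,0,0,0,1,0,0,1,0,0,0,1,0,0,0,0,0,0]
}}

```text
clock: 11.5
position: [0.4181, -0.1778, 0.1131]
orientation: [[-0.99, -0.143, -0.001], [-0.143, 0.99, 0.0], [0.0, 0.0, -1.0]]
force: [2.5, 0.1, -2.2]
grip_width: 0.0098
finger_force: 50.7
```

```bash
python3 - <<'E'
from h import *
def crop(f,x,y,w,h,s):
    return cv2.resize(cv2.imread(f'pics/{f}.png')[y:y+h,x:x+w],None,fx=s,fy=s,interpolation=cv2.INTER_CUBIC)
go([.42,-.180,.1127],98.3)
for n in('wrist','scene','side'):save(n,n+'6')
a=crop('wrist6',285,210,80,75,5)
b=crop('scene6',400,250,80,75,5)
cv2.imwrite('pics/c5.png',np.hstack([a,b]))
E
```

```text
shift [-1.6  -2.43  0.4 ] turn [ 0.02 -0.03 -0.1 ] t 11.5 q [ -33.   21.  107.   -0.   52. -131.] w 0.009762490291837877 F [ 2.5  0.1 -2.2] 50.69290816783905
```

View pics/c5.png

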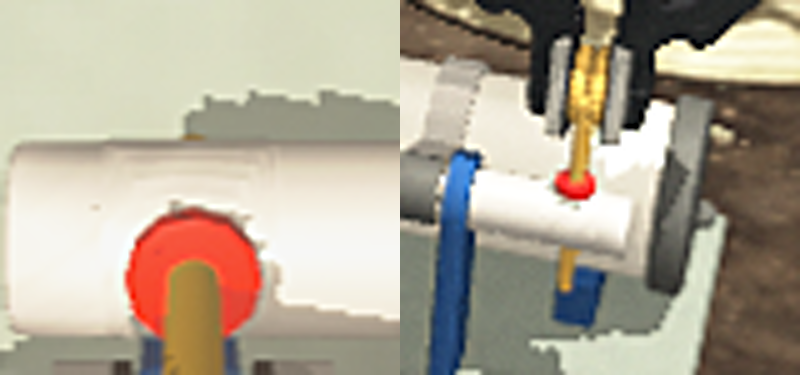

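Wrist and scene crops show the leg through the pin, emerging below, with the collar nearly down. I'll press the last bit until contact.

Request:
{"method": "arm_command", "body": {
  "deltas": [1,0,0,0.7,0,0,0,1,0,0,0.7,0,0,0,1,0,0,0,0,0,0]
}}

```text
clock: 11.95
position: [0.4186, -0.1779, 0.1121]
orientation: [[-0.99, -0.143, 0.001], [-0.143, 0.99, -0.0], [-0.001, -0.0, -1.0]]
force: [2.8, 1.4, 1.0]
grip_width: 0.0101
finger_force: 51.0
```

Request:
{"method": "arm_command", "body": {
  "deltas": [1,0,0,0.7,0,0,0,1,0,0,0,0,0,0]
}}

```text
clock: 12.15
position: [0.4189, -0.1781, 0.1117]
orientation: [[-0.99, -0.143, 0.002], [-0.143, 0.99, -0.001], [-0.001, -0.001, -1.0]]
force: [3.1, 0.9, 3.7]
grip_width: 0.0101
finger_force: 51.6
```

Request:
{"method": "arm_command", "body": {
  "deltas": [1,0,0,0.8,0,0,0,1,0,0,0,0,0,0]
}}

```text
clock: 12.35
position: [0.4192, -0.1783, 0.1111]
orientation: [[-0.99, -0.143, 0.002], [-0.143, 0.99, -0.001], [-0.002, -0.001, -1.0]]
force: [5.5, 0.7, 6.2]
grip_width: 0.01
finger_force: 52.0
```

Request:
{"method": "arm_command", "body": {
  "deltas": [1,0,0,0.8,0,0,0,1,0,0,0,0,0,0]
}}

```text
clock: 12.55
position: [0.4193, -0.1783, 0.1109]
orientation: [[-0.99, -0.143, 0.003], [-0.143, 0.99, -0.001], [-0.003, -0.002, -1.0]]
force: [3.7, 2.3, 11.4]
grip_width: 0.0098
finger_force: 52.8
```

Request:
{"method": "arm_command", "body": {
  "deltas": [1,0,0,1,0,0,0,1,0,0,0,0,0,0]
}}

```text
clock: 12.75
position: [0.4195, -0.1784, 0.1107]
orientation: [[-0.99, -0.143, 0.003], [-0.143, 0.99, -0.002], [-0.003, -0.002, -1.0]]
force: [2.0, 2.4, 20.4]
grip_width: 0.0099
finger_force: 54.2
```

Request:
{"method": "arm_command", "body": {
  "deltas": [0.95,0,0,0,0,0,0,0.75,0,0,0,0,0,0,0.75,0,0,0,0,0,0,0.75,0,0,0,0,0,0]
}}

```text
clock: 13.15
position: [0.4174, -0.1776, 0.108]
orientation: [[-0.99, -0.143, -0.002], [-0.143, 0.99, 0.001], [0.002, 0.001, -1.0]]
force: [0.2, 0.6, 0.1]
grip_width: 0.0215
finger_force: 0.0
```

Request:
{"method": "arm_command", "body": {
  "deltas": [0.7,0,0,-5,0,0,0,0.7,0,0,-10,0,0,0,0.7,0,0,-20,0,0,0,0.7,0,0,-25,0,0,0,0.7,0,0,-25,0,0,0,0.7,0,0,-15,0,0,0,0.7,0,0,0,0,0,0,0.7,0,0,0,0,0,0]
}}

```text
clock: 13.95
position: [0.4181, -0.1778, 0.2087]
orientation: [[-0.99, -0.143, 0.0], [-0.143, 0.99, -0.0], [-0.0, -0.0, -1.0]]
force: [-0.4, -0.2, 0.3]
grip_width: 0.0256
finger_force: 0.0
```

```bash
python3 - <<'E'
from h import *
def crop(f,x,y,w,h,s):
    return cv2.resize(cv2.imread(f'pics/{f}.png')[y:y+h,x:x+w],None,fx=s,fy=s,interpolation=cv2.INTER_CUBIC)
go([.42,-.180,.2],98.3)
for n in('wrist','scene','side'):save(n,n+'7')
cv2.imwrite('pics/c6.png',np.hstack([crop('wrist7',290,180,53,75,5),crop('scene7',405,240,53,75,5),crop('side7',335,150,53,75,5)]))
hole=np.array([.4066,-.1789,.085]);a=np.radians(8.3);ex=np.array([np.cos(a),np.sin(a),0])
for f in('wrist7','scene7','side7'): print(f,proj(f,hole+.0105*ex+[0,0,.044]),proj(f,hole+[0,0,.0128]))
E
```

```text
shift [-1.53 -2.44  8.67] turn [-0.02  0.01 -0.1 ] t 13.95 q [ -33.   13.  100.   -0.   67. -131.] w 0.025649407758775854 F [-0.4 -0.2  0.3] 0.0
wrist7 [323.33574567 246.16354153] [323.30238285 219.67221129]
scene7 [437.08256816 267.3864295 ] [434.2084518  287.11857698]
side7 [365.40778067 169.62518583] [369.32040334 182.06241016]
```

View pics/c6.png

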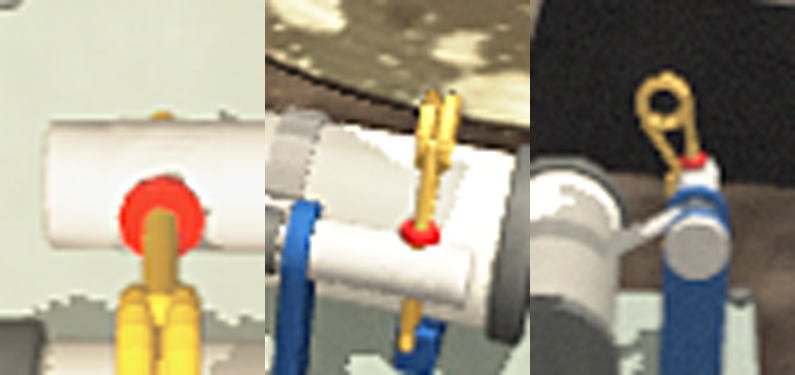

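```bash
python3 - <<'E'
from h import *
o=.4
coil=[('wrist7',290+158/5-o,180+332/5-o)]
c=tri(('scene7',405+(437-265)/5-o,240+132/5-o),('side7',335+(663-530)/5-o,150+101/5-o))
k=tri(('scene7',405+(420-265)/5-o,240+235/5-o),('side7',335+(694-530)/5-o,150+161/5-o))
print(c,k,c[0]-k[0])
u=(c[0]-k[0]);a=np.radians(8.3);print('in-plane',u[0]*np.cos(a)+u[1]*np.sin(a),'expected .0105 ; z',u[2],'exp .0312')
# ref: same measurement when held upright (scene4/side4 used) -> tip in scene
print('tip pred upright',proj('scene7',[.4066,-.1789,.0545]),'obs',405+140/5-o,240+346/5-o)
E
```

```text
(array([ 0.42657751, -0.1781753 ,  0.12671056]), [np.float64(0.0008681857738909048), np.float64(0.0008681857738908866)]) (array([ 0.41098892, -0.18020877,  0.09698075]), [np.float64(0.0006665526054159369), np.float64(0.0006665526054160563)]) [0.01558859 0.00203347 0.02972981]
in-plane 0.015718861058088902 expected .0105 ; z 0.02972980948127546 exp .0312
tip pred upright [431.79827851 308.40706538] obs 432.6 308.8
```

The clip is seated: collar on the shank, leg out below, and a lean of about 0.16 rad, inside the 0.3 limit. The gripper is clear, so I'm handing in.

```bash
python3 -c "
from h import *
print(ctrl.hand_in())"
```

```text
the job is handed in; nothing more can be done
None
```

The brass clip is on the clamp pin with its collar pressed down to about 20 N, then released and the gripper lifted clear; I handed the job in at about 14 s. It leans about 0.16 rad (limit 0.3), the arm passed well above both jars, and I did not measure the sprung leg's bend or get a verdict back.

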